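Set out the chasing bench

TASK

Set out a row across the bench for chasing the next casting: stand the bare steel block midway on the line between the round punch stand and the yellow tray, and stand the bronze casting upright on the middle of that block. Lay the blue chisel midway between the steel block and the punch stand, square across the row, and stand the white cup upright midway between the steel block and the yellow tray. Leave the wooden block, the grey casting and the red tin where they are.

Things in the scene. Friction and masses are not known exactly. Their poses are not given: they have to be found in the camera images.
- punch_stand: Fixed round wooden stand full of upright steel and brass punches: base 84 mm across and 40 mm high, punches to 90 mm. Origin: centre of its underside. The stand and the tray are 440 mm apart, centre to centre; which of them is on the left changes.
- yellow_tray: Fixed open yellow plastic tray with metal pins in it, 75 x 65 mm, 35 mm high. Origin: centre of its underside. The bench between the stand and the tray is empty at the start.
- steel_block: Loose bare steel block, 56 x 56 mm, 25 mm high, about 0.6 kg. Origin: centre of its underside; x and y along its sides, z up. It starts, like all the loose things, lying flat on the bench (surface z = 0) in a loose row of seven nearer the robot, in any order, neighbours' centres at least 90 mm apart.
- bronze_casting: Loose bronze (yellow metal) casting: a round flange 48 mm across and 12 mm high with a central round boss 25 mm across that rises to 44 mm; it stands on its flange, about 0.25 kg. Origin: centre of its underside, z up.
- chisel: Loose cold chisel lying flat, 120 mm long: blue shank 18 mm wide and 18 mm high over its middle (from 37 mm behind the origin to 25 mm ahead of it), bare steel struck end behind, flat steel blade 24 mm wide and 8 mm high ahead. About 0.2 kg. Origin: middle of its length, on its underside; x along its length towards the blade, z up.
- white_cup: Loose rigid white cup, open at the top, upright, 60 mm high, 56 mm across at the rim and somewhat narrower at the foot, about 0.08 kg. Origin: centre of its underside, z up.
- wood_block: Loose pale wooden block, 56 x 56 mm, 25 mm high: not part of the job, to be left alone. Origin: centre of its underside.
- grey_casting: Loose grey casting of the same shape as the bronze one: not part of the job, to be left alone. Origin: centre of its underside.
- red_tin: Loose round red tin with a red lid that has a small steel dot in its middle, 62 mm across, 32 mm high: not part of the job, to be left alone. Origin: centre of its underside.
There are look-alikes about, which are no part of the job. Of the things shaped like the yellow_tray, the yellow one is meant. Of the things like the chisel, leave any that is black; of the rest the larger one is meant.

How it is judged:
By the outcome, as a careful person would: the job done as asked, in the order asked, and still so for the second after the job is handed in, with the robot touching nothing.
It also fails if it takes over 96 s, if anything falls off the work surface, if the arm or the gripper's body presses on something with over 40 N, if the wrist force passes 120 N, or if a joint passes its speed limit or range.

ROBOT

A 6-joint arm with a two-finger parallel gripper is mounted at the origin on the work surface. World frame = base frame: x ahead of the robot, y to its left, z up, the work surface at z = 0. Lengths are in m, angles in rad, forces in N, time in s.
With the tool pointing down it reaches from about 0.325 to 0.9 m from the base axis. Payload 6.1 kg.
Tool frame: the origin (TCP) lies midway between the tips of the shut fingers; the grasp point (between the pads) lies 19 mm behind it; z points along the fingers, y is the line along which they close (so a half turn about z gives the same grasp; the last joint's range is limited). The gripper opens to 85 mm and grips with 20 to 120 N. Pads are 22 mm wide; open, the fingers measure 114 mm over their backs; the gripper's body (76 mm by 85 mm) begins 54 mm behind the grasp point. The pads swing forward as they close: fully open they stand 13 mm farther back than shut.
Start: joints at [-1.427, 0.22, 1.526, -0, 1.395, -0.126], TCP at [0.167, -0.602, 0.231] pointing down, gripper open.
Joint ranges: [-2.98, 2.98], [-0.91, 2.08], [0.09, 2.57], [-1.24, 4.39], [0.2, 2.65], [-2.68, 2.68]. Speed limits (rad/s): [2.57, 2.57, 3.01, 3.14, 3.14, 3.14].

INTERFACE

Orientations are given as [roll, pitch, yaw] about the fixed x, y, z axes, in that order (R = Rz(yaw) Ry(pitch) Rx(roll)).
In Python, from plant import movep, move_l, set_joints, gripper_to, hold, inverse_kinematics, observe, get_image, get_calibration, Unreachable, job_done gives the robot as it stands. Calls block until the motion is done:
- movep(position, orientation): joint-space move of the TCP to a pose.
- move_l(position, feed=0.15, rotation=None, max_force=None): straight line of the TCP; rotation=None keeps the orientation; feed is the mean speed in m/s. With max_force (N) it stops when the force on the tool has changed by that much, and returns True; else False.
- set_joints(angles): joint-space move.
- gripper_to(opening, f_grip=None): finger opening in m; f_grip is the grip in N (None keeps the last); returns when the fingers have stopped.
- hold(seconds).
- inverse_kinematics(position, orientation): joint angles nearest the present ones, or None.
- observe(): the state.
- get_image(name): name is "scene" or "side" or "wrist"; returns (picture, depth): 420x560x3 uint8, red, green, blue; 420x560 float32, m along the optical axis (not along the pixel's ray), 0 where there is no reading.
- get_calibration(name): a dict with "intrinsics" (3x3 intrinsics, pixels), "world_from_camera" (4x4, takes a point from camera to world coordinates). Camera axes: x right, y down, z forward; pixel columns grow to the right and rows downward; lengths in m; the calibration is good to about 2 mm. A picture is of the moment at which its call begins: read the wrist's pose just before it. get_calibration takes no time and is no camera call; for the wrist camera it gives the pose at the moment of the call.
A pose or a line that the arm cannot do raises Unreachable and nothing moves.
- job_done(): hands the job in; it is judged then, once.
The state is a dict: "time_s": time; "q": joint angles; "joint_velocities": joint speeds; "joint_torque": joint torques, N m; "eef_pos": TCP position; "tcp_rot": TCP orientation; "ft_force": force on the tool from outside, world axes, zero at the start; "torque": the same for the moment, N m; "opening": finger opening in m; "grasp_force": force on a finger pad.
Only numpy, scipy, OpenCV 4.12 (cv2) and the standard library are available. Lean on these libraries where they do the work, as an engineer would, in place of code of your own. Each camera call takes 0.05 s, during which the arm holds its last target. There are 200 camera calls.

## Working session

There is one attempt and no reset: what is moved stays moved. The work goes in short steps, each a Python script; the robot and the scene stay as the last script left them, time stands still between calls to the robot, and variables do not carry over. Pictures are saved under pics/ and viewed, at most 14 in all, crops included, and the job is handed in when it is done.

```bash
ls; mkdir -p pics; python3 - <<'E'
from plant import *
import cv2
for n in("scene","side"):
    p,d=get_image(n); cv2.imwrite(f"pics/{n}0.png",p[:,:,::-1])
    c=get_calibration(n); print(n,c["world_from_camera"].round(3).tolist(),c["intrinsics"].round(1).tolist(), (d>0).mean())
print(get_calibration("wrist")["world_from_camera"].round(3).tolist(), observe()["time_s"], observe()["tcp_rot"])
E
```

```text
pics
scene [[0.468, 0.777, -0.42, 0.892], [0.883, -0.413, 0.221, -0.18], [-0.002, -0.475, -0.88, 0.804], [0.0, 0.0, 0.0, 1.0]] [[382.4, 0.0, 284.4], [0.0, 382.4, 207.2], [0.0, 0.0, 1.0]] 0.9960799319727891
side [[0.98, -0.144, 0.136, 0.377], [-0.198, -0.701, 0.685, -0.627], [-0.003, -0.699, -0.715, 0.742], [0.0, 0.0, 0.0, 1.0]] [[394.5, 0.0, 279.5], [0.0, 394.5, 208.1], [0.0, 0.0, 1.0]] 0.9963775510204081
[[0.267, -0.919, -0.289, 0.24], [-0.964, -0.255, -0.079, -0.582], [-0.001, 0.299, -0.954, 0.373], [0.0, 0.0, 0.0, 1.0]] 0.1 [-3.13980776e+00 -2.62955846e-04  2.69808010e-01]
```

View pics/scene0.png

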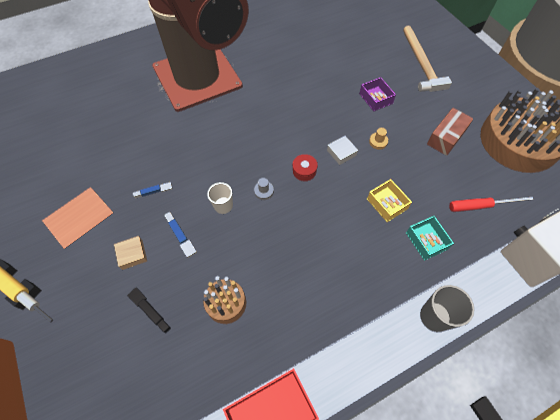

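View pics/side0.png

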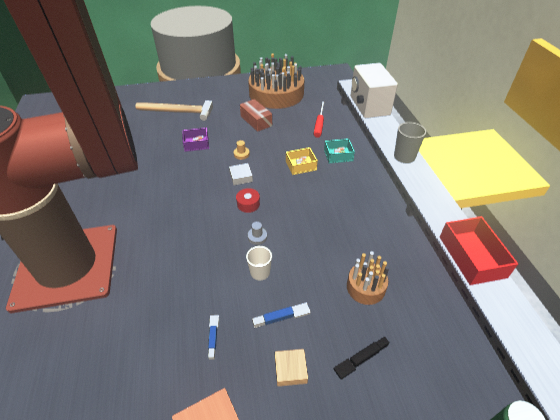

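The scene view shows the punch stand at (225,299), yellow tray (389,200), steel block (343,149), bronze casting (380,137), cup (220,198), large blue chisel (180,234) with a smaller look-alike at (152,189), wood block (129,251), grey casting (264,187) and red tin (305,167). The side view agrees: stand (368,280), tray (301,160), steel block (241,174), bronze casting (241,150), cup (259,263), chisel (281,315).

```bash
cat > h.py <<'E'
from plant import *
import numpy as np, cv2
def cloud(n):
    c=get_calibration(n); p,d=get_image(n); K=c["intrinsics"]; T=c["world_from_camera"]
    v,u=np.mgrid[:420,:560]; r=np.stack([(u-K[0,2])/K[0,0],(v-K[1,2])/K[1,1],np.ones(u.shape)],-1)*d[...,None]
    w=r@T[:3,:3].T+T[:3,3]; w[d==0]=np.nan
    return p,w
def local(w,xy,r,z0,z1):
    "points within r of xy and z0<z<z1"
    m=(np.hypot(w[...,0]-xy[0],w[...,1]-xy[1])<r)&(w[...,2]>z0)&(w[...,2]<z1)
    return w[m]
def rect(P):
    (c,s,a)=cv2.minAreaRect((P[:,:2]*1000).astype(np.float32)); return np.round(c,1),np.round(s,1),round(a,1)
def circ(P):
    c,r=cv2.minEnclosingCircle((P[:,:2]*1000).astype(np.float32)); return np.round(c,1),round(r,1)
E
python3 - <<'E'
from h import *
px={"scene":dict(stand=(225,310),tray=(389,200),steel=(343,147),bronze=(380,130),cup=(220,190),chisel=(180,234),grey=(264,182),tin=(305,167),wood=(129,249),small=(152,189)),
"side":dict(stand=(368,290),tray=(301,160),steel=(241,171),bronze=(241,145),cup=(259,255),chisel=(281,315),grey=(257,227),tin=(248,196),wood=(291,365),small=(213,336))}
band=dict(stand=(.03,.043,.06),tray=(.028,.04,.055),steel=(.02,.03,.045),bronze=(.036,.05,.03),cup=(.054,.066,.045),chisel=(.005,.024,.07),grey=(.036,.05,.03),tin=(.026,.04,.04),wood=(.02,.03,.045),small=(.005,.024,.05))
W={}
for n in px:
    p,w=cloud(n); W[n]=w
    b=w[200:260,300:340] if n=="scene" else w[200:300,300:330]
    print(n,"bench z",np.nanmedian(w[...,2]).round(4))
for k in band:
    z0,z1,r=band[k]
    for n in px:
        u,v=px[n][k]; s=np.nanmedian(W[n][v-4:v+5,u-4:u+5].reshape(-1,3),0)
        for _ in range(3):
            P=local(W[n],s,r,z0,z1); s=P.mean(0) if len(P)>5 else s
        if len(P)<6: print(k,n,"few",s); continue
        print(k,n,s.round(4),len(P),"rect",*rect(P),"circ",*circ(P))
E
```

```text
scene bench z -0.0009
side bench z -0.0001
stand scene [ 0.6632 -0.1936  0.0388] 737 rect [ 655.5 -193.9] [82.8 81.3] 80.8 circ [ 654.6 -193.8] 41.8
stand side [ 0.6445 -0.2092  0.0388] 557 rect [ 651.7 -198.4] [80.2 82.3] 80.6 circ [ 652.8 -196. ] 42.7
tray scene [0.616  0.2439 0.0322] 215 rect [615.4 244. ] [75.7 66.4] 5.0 circ [616.4 243.9] 48.5
tray side [0.6126 0.2407 0.0325] 150 rect [613.4 242.3] [76.2 70.4] 6.0 circ [613.3 241.6] 48.3
steel scene [0.4373 0.2266 0.0233] 401 rect [435.9 227. ] [56.8 58.1] 4.7 circ [436.7 227.5] 37.9
steel side [0.4338 0.2229 0.0241] 275 rect [434.  224.6] [56.1 58.7] 3.6 circ [433.7 224.9] 37.2
bronze scene [0.4523 0.3296 0.0419] 72 rect [452.3 331. ] [24.7 24.6] 87.6 circ [450.7 330.7] 14.1
bronze side [0.4491 0.3252 0.042 ] 53 rect [449.2 327.5] [26.6 23.1] 52.5 circ [449.4 326.7] 14.0
cup scene [ 0.4344 -0.1045  0.0577] 123 rect [ 435.2 -105.3] [52.5 54.8] 65.4 circ [ 435.1 -105.3] 28.1
cup side [ 0.4331 -0.1066  0.0582] 156 rect [ 433.2 -107.7] [53.2 53.9] 79.4 circ [ 433.8 -106.8] 28.5
chisel scene [ 0.4671 -0.2236  0.0128] 409 rect [ 460.
[... 272 characters left out ...]
 0.4442 -0.0061  0.0431] 81 rect [444.5  -5. ] [25.7 21.5] 80.8 circ [444.4  -5. ] 13.3
tin scene [0.442  0.1135 0.0306] 424 rect [441.7 114.4] [59.2 59.8] 60.0 circ [441.1 113.8] 31.6
tin side [0.4384 0.1094 0.0312] 332 rect [438.9 111.2] [60.3 59.7] 81.9 circ [438.  112.1] 31.7
wood scene [ 0.456  -0.3351  0.024 ] 626 rect [ 454.9 -335.3] [56.2 57.3] 84.2 circ [ 454.9 -335. ] 38.4
wood side [ 0.4533 -0.3386  0.0246] 937 rect [ 453.5 -337.6] [56.8 55.9] 83.8 circ [ 453.2 -336.9] 38.3
small scene [ 0.3191 -0.2452  0.0101] 196 rect [ 318.5 -241.1] [90.6 16.4] 82.8 circ [ 320.1 -241.3] 45.4
small side [ 0.3163 -0.2479  0.0111] 292 rect [ 315.1 -243.7] [90.5 18.1] 79.3 circ [ 317.6 -244.2] 45.3
```

Depth measurements from the two views agree to 2–4 mm, and the stand–tray distance comes out at 440 mm. Steel block first, with a wrist look from close by.

```bash
cat >> h.py <<'E'
S=np.array([.6536,-.1951]); T=np.array([.6145,.2430]); M=(S+T)/2; u=(T-S)/np.linalg.norm(T-S)
YAW=np.arctan2(-u[0],u[1])
def over(xy,yaw,z=.17): movep([*xy,z],[np.pi,0,yaw])
def status(s):
    o=observe(); print(s,"t",round(o["time_s"],2),"tcp",o["eef_pos"].round(4) if hasattr(o["eef_pos"],"round") else o["eef_pos"],"open",round(o["opening"],4),"grip",round(float(np.max(o["grasp_force"])),1),"F",np.round(o["ft_force"],1))
def grab(xy,yaw,z,f):
    hit=move_l([*xy,z],feed=.15,max_force=15); status(f"down hit={hit}")
    if hit: return False
    gripper_to(0,f_grip=f); status("shut"); move_l([*xy,.17],feed=.2); status("lifted"); return observe()["grasp_force"]is not None
def put(xy,yaw,z,op):
    over(xy,yaw); move_l([*xy,z+.02],feed=.2); hit=move_l([*xy,z],feed=.04,max_force=8); status(f"set hit={hit}")
    gripper_to(op); hold(.2); move_l([*xy,.17],feed=.2); status("clear")
E
python3 - <<'E'
from h import *
print("M",M,"yaw",np.degrees(YAW))
xy=np.array([.4350,.2258]); over(xy,np.radians(4.2)); status("over")
p,w=cloud("wrist"); cv2.imwrite("pics/w1.png",p[:,:,::-1])
P=local(w,xy,.045,.018,.032); print(len(P),P[:,2].mean(),rect(P))
P=local(w,[.45,.3285],.03,.036,.05); print("bronze",len(P), circ(P) if len(P) else 0)
P=local(w,[.44,.1126],.04,.026,.04); print("tin",len(P), circ(P) if len(P) else 0)
E
```

```text
M [0.63405 0.02395] yaw 5.100080008595203
over t 3.26 tcp [0.4354 0.2253 0.1701] open 0.0853 grip 0.0 F [-0.1 -0.3 -1. ]
4832 0.024586160235603526 (array([433.8, 227.5]), array([55.9, 56.1]), 4.7)
bronze 1012 (array([448.6, 331. ]), 12.7)
tin 4817 (array([438.4, 115. ]), 31.1)
```

View pics/w1.png

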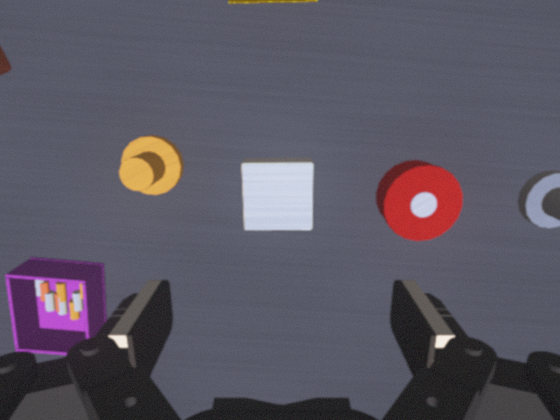

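The wrist view shows the steel block at (278,196), centred between the open fingers, with the bronze casting at (150,168) and the tin at (420,200) well clear. Grasp it.

```bash
python3 - <<'E'
from h import *
xy=np.array([.4345,.2268]); 
if grab(xy,0,-.002,60):
    if observe()["opening"]>.05: put(M,YAW,-.0015,.085)
p,w=cloud("wrist"); cv2.imwrite("pics/w2.png",p[:,:,::-1])
P=local(w,M,.045,.018,.032); print(len(P)); print(rect(P))
E
```

```text
down hit=False t 4.61 tcp [ 0.4353  0.2271 -0.0012] open 0.0851 grip 0.0 F [ 0.2  0.1 -0.1]
shut t 5.0 tcp [ 0.4355  0.2274 -0.0008] open 0.0548 grip 65.4 F [-1.4  1.3  6. ]
lifted t 6.01 tcp [0.4331 0.2263 0.168 ] open 0.055 grip 64.6 F [ 0.1 -0.3 -7.1]
set hit=True t 8.51 tcp [ 0.634   0.0239 -0.0008] open 0.0546 grip 66.0 F [-0.1  0.2  5.2]
clear t 10.13 tcp [0.6331 0.024  0.1684] open 0.0848 grip 0.0 F [-0.3 -0.1  0.3]
4942
(array([632.3,  23.2]), array([56.1, 56.1]), 4.9)
```

View pics/w2.png

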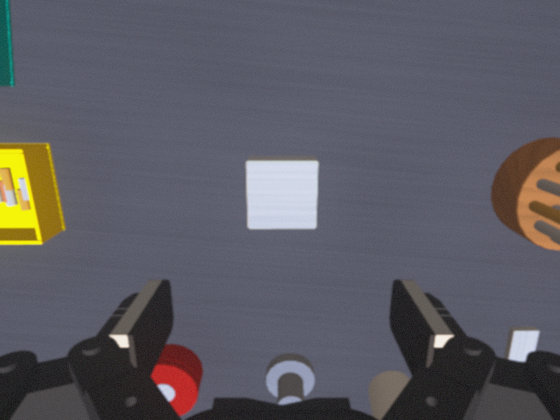

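The block at (282,195) stands squarely between tray and stand, within about 2 mm. Next the bronze casting.

```bash
python3 - <<'E'
from h import *
xy=np.array([.4495,.3300]); over(xy,YAW)
p,w=cloud("wrist"); P=local(w,xy,.03,.036,.05); c,r=circ(P); print("bronze",c,r)
xy=c/1000+[.0008,0]
if np.hypot(*(xy-[.4495,.33]))<.006:
  move_l([*xy,.165])
  if grab(xy,0,.017,40):
    if .02<observe()["opening"]<.03: put(np.array([.6333,.0238]),YAW,.0425,.060)
p,w=cloud("wrist"); cv2.imwrite("pics/w3.png",p[:,:,::-1])
P=local(w,M,.045,.018,.030); print("block",rect(P)); P=local(w,M,.045,.06,.08); print("boss",len(P),P[:,2].mean(),circ(P))
P=local(w,M,.045,.034,.042); print("flange",circ(P))
E
```

```text
bronze [448.8 331.2] 12.5
down hit=False t 12.96 tcp [0.4504 0.3317 0.018 ] open 0.0853 grip 0.0 F [-1.   0.3  0.4]
shut t 13.55 tcp [0.4499 0.3314 0.0175] open 0.0231 grip 39.4 F [-1.1 -0.2  3.6]
lifted t 14.47 tcp [0.4486 0.3306 0.1682] open 0.0226 grip 39.3 F [ 0.1  0.2 -2.9]
set hit=True t 17.02 tcp [0.633  0.0237 0.0425] open 0.0232 grip 39.9 F [ 0.1 -0.4  5. ]
clear t 18.45 tcp [0.6324 0.0239 0.1686] open 0.0598 grip 0.0 F [ 0.7 -0.4 -0.7]
block (array([632.6,  23.2]), array([55.6, 56.1]), 5.1)
boss 1094 0.06823562400577043 (array([631.8,  23.3]), 12.5)
flange (array([631.7,  23.1]), 24.1)
```

View pics/w3.png

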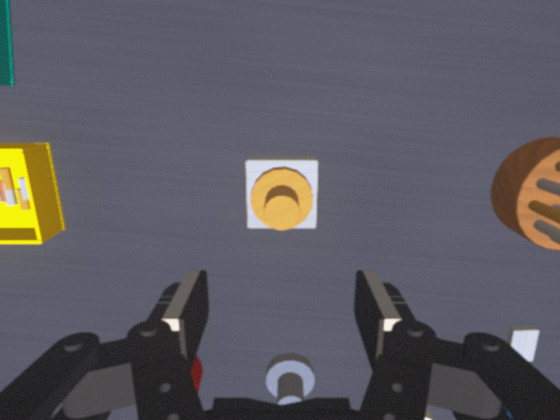

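The bronze casting (282,198) stands upright in the middle of the block, off by under 1 mm. Next the chisel.

```bash
python3 - <<'E'
from h import *
xy=np.array([.4592,-.2250]); over(xy,np.radians(6.3))
p,w=cloud("wrist"); P=local(w,xy,.07,.005,.024); r=rect(P); print("chisel",r)
c=r[0]/1000+[.0008,0]; a=r[2] if r[1][0]>r[1][1] else r[2]-90
if np.hypot(*(c-xy))<.008 and abs(a-6.3)<3:
  move_l([*c,.165],rotation=[np.pi,0,np.radians(a)]); gripper_to(.05)
  D=M-u*.11; print(D)
  if grab(c,0,.004,50):
    if .012<observe()["opening"]<.025: put(D,YAW,.0045,.045)
  p,w=cloud("wrist"); cv2.imwrite("pics/w4.png",p[:,:,::-1])
  P=local(w,D,.07,.005,.024); print("chisel",rect(P))
E
```

```text
chisel (array([ 457.9, -224.2]), array([119.9,  23.6]), 6.1)
[ 0.64382853 -0.0856145 ]
down hit=False t 21.45 tcp [ 0.4595 -0.2247  0.0049] open 0.0501 grip 0.0 F [ 0.3  0.3 -0.5]
shut t 21.84 tcp [ 0.4595 -0.2247  0.005 ] open 0.0166 grip 51.3 F [-1. -0.  6.]
lifted t 22.82 tcp [ 0.4577 -0.2235  0.1683] open 0.0163 grip 50.3 F [-0.4  0.3 -3. ]
set hit=True t 25.12 tcp [ 0.6437 -0.0855  0.005 ] open 0.0167 grip 51.1 F [0.6 0.4 3.7]
clear t 26.69 tcp [ 0.6428 -0.0854  0.1684] open 0.0451 grip 0.0 F [-0.4  0.7 -0.6]
chisel (array([ 646.5, -115.4]), array([119.7,  79.2]), 7.9)
```

View pics/w4.png

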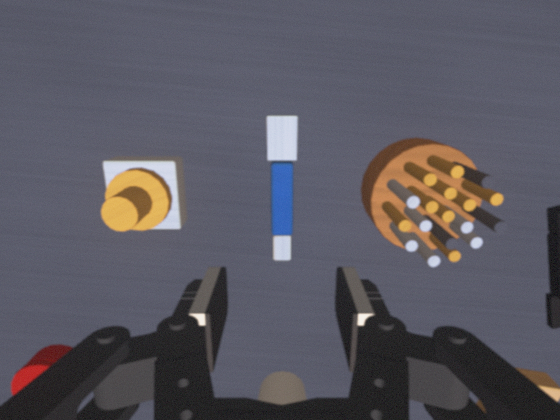

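The chisel lies straight across the row at (282,190), between block and stand (the rectangle printed was polluted by stand points). Now the cup.

```bash
python3 - <<'E'
from h import *
p,w=cloud("wrist"); D=M-u*.11; P=local(w,D,.07,.005,.024); P=P[abs((P[:,:2]-D)@u)<.02]; print("chisel",rect(P))
gripper_to(.085)
xy=np.array([.4340,-.1062]); over(xy,YAW,.19)
p,w=cloud("wrist"); P=local(w,xy,.045,.054,.066); r=circ(P); print("cup",r)
c=r[0]/1000+[.0008,0]; C=M+u*.11; print(C)
if np.hypot(*(c-xy))<.007:
  move_l([*c,.185])
  if grab(c,0,.024,25):
    if observe()["opening"]>.045: put(C,YAW,.0245,.085)
  p,w=cloud("wrist"); cv2.imwrite("pics/w5.png",p[:,:,::-1])
  P=local(w,C,.045,.054,.066); print("cup",circ(P),P[:,2].mean())
E
```

```text
chisel (array([642.5, -86.7]), array([119.7,  23.7]), 5.9)
cup (array([ 433. , -104.9]), 28.0)
[0.62427147 0.1335145 ]
down hit=False t 29.65 tcp [ 0.4346 -0.1052  0.0248] open 0.0851 grip 0.0 F [-0.3 -1.3 -0. ]
shut t 30.04 tcp [ 0.4345 -0.1051  0.0249] open 0.0537 grip 25.8 F [-1.4  1.2  5.9]
lifted t 30.93 tcp [ 0.4329 -0.1045  0.1686] open 0.0536 grip 26.5 F [ 0.2  0.1 -0.6]
set hit=True t 33.38 tcp [0.624  0.1338 0.0248] open 0.0535 grip 26.8 F [-1.6  0.4  4.5]
clear t 34.88 tcp [0.6233 0.1334 0.1685] open 0.085 grip 0.0 F [-0.2 -0.   0.1]
cup (array([622.5, 133.7]), 28.0) 0.058852571284923744
```

View pics/w5.png

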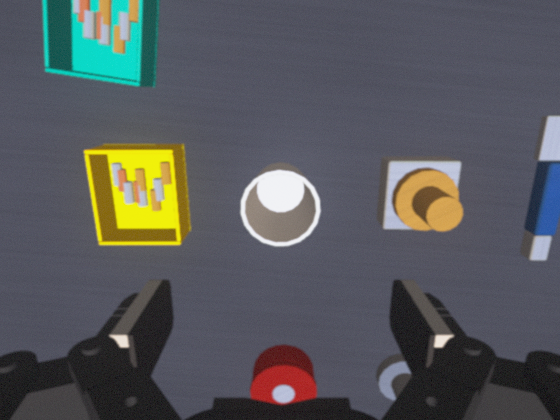

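The cup stands upright at (280,205) between tray and block. I'll move the arm aside and check the whole row from the fixed cameras.

```bash
python3 - <<'E'
from h import *
set_joints([-1.427,.22,1.526,0,1.395,-.126]); status("home")
for n in("scene","side"):
    p,w=cloud(n); cv2.imwrite(f"pics/{n}9.png",p[:,:,::-1])
    st=circ(local(w,S,.06,.03,.043))[0]; tr=rect(local(w,T,.055,.028,.04))[0]
    b=rect(local(w,M,.045,.02,.028)); br=circ(local(w,M,.03,.06,.08))[0]; fl=circ(local(w,M,.045,.033,.045))[0]
    D=M-u*.11; P=local(w,D,.07,.005,.024); P=P[abs((P[:,:2]-D)@u)<.02]; ch=rect(P); cu=circ(local(w,M+u*.11,.045,.054,.066))[0]
    e=(tr-st)/np.linalg.norm(tr-st); f=lambda q:(((q-st)@e).round(1),((q-st)@[-e[1],e[0]]).round(1))
    print(n,"len",np.linalg.norm(tr-st),"block",f(b[0]),b[1:],"bronze",f(br),f(fl),"chisel",f(ch[0]),ch[1:],"cup",f(cu))
    for k,xy,r,z in(("wood",(.454,-.3365),.045,(.02,.03)),("grey",(.4452,-.004),.03,(.036,.05)),("tin",(.44,.1126),.04,(.026,.04))): print(k,circ(local(w,xy,r,*z))[0])
E
```

```text
home t 37.98 tcp [ 0.1675 -0.6023  0.2318] open 0.0852 grip 0.0 F [0.5 0.1 0. ]
scene len 439.6599822590179 block (np.float64(217.7), np.float64(1.0)) (array([56.7, 56.5]), 5.3) bronze (np.float64(218.0), np.float64(1.1)) (np.float64(216.9), np.float64(1.0)) chisel (np.float64(107.9), np.float64(0.7)) (array([119.7,  23.9]), 5.2) cup (np.float64(328.7), np.float64(0.3))
wood [ 455.4 -335.4]
grey [446.1  -0.9]
tin [440.3 114.3]
side len 439.3430208845931 block (np.float64(217.4), np.float64(1.2)) (array([56.9, 59.2]), 3.7) bronze (np.float64(216.6), np.float64(0.5)) (np.float64(216.8), np.float64(1.2)) chisel (np.float64(106.0), np.float64(0.8)) (array([120.6,  25.9]), 7.4) cup (np.float64(328.3), np.float64(-0.5))
wood [ 453.5 -336.8]
grey [443.5  -4.7]
tin [437.9 111.2]
```

View pics/scene9.png

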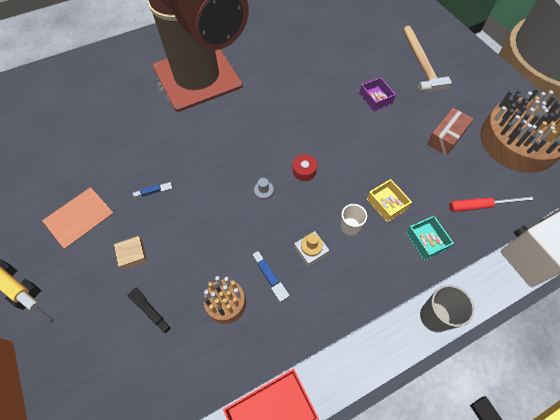

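The row is as asked: chisel (270,276), block with bronze casting (312,246) and cup (353,219), all within about 2 mm. The wooden block, grey casting and tin have not moved. Handing in.

```bash
python3 -c "
from plant import *
print(job_done())"
```

```text
the job is handed in; nothing more can be done
None
```

The job is done and handed in at about 38 s: steel block, bronze casting, chisel and cup are each within about 3 mm of their asked places by the cameras, and the wooden block, grey casting and red tin were left alone.

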